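Sweep the offcuts into the scrap tray

ROBOT

A 6-joint arm with a two-finger parallel gripper is mounted at the origin on the work surface. World frame = base frame: x ahead of the robot, y to its left, z up, the work surface at z = 0. Lengths are in m, angles in degrees, forces in N, time in s.
With the tool pointing down it reaches from about 0.4 to 0.825 m from the base axis. Payload 7 kg.
Tool frame: the origin (TCP) lies at the very end of the fingers, on their centre line; the grasp point (between the pads) lies 19 mm behind it (ctrl.hold_point_z is the distance from the TCP to the grasp point, in m); z points along the fingers, y is the line along which they close (so a half turn about z gives the same grasp; the last joint's range is limited). The gripper opens to 88 mm and grips with 3 to 60 N. Pads are 19 mm wide; open, the fingers measure 130 mm over their backs; the gripper's body (78 mm by 193 mm) begins 47 mm behind the grasp point.
Start: joints at [-57.691, 20.546, 0.682, 0, -70.136, -16.507], TCP at [0.184, -0.649, 0.227] pointing down, gripper open.
Joint ranges: [-176.03, 176.03], [-82.01, 121.73], [-58.28, 71.71], [-173.87, 95.51], [-174.79, -0.11], [-173.66, 173.66]. Speed limits (degrees/s): [136.94, 136.94, 172.46, 180, 180, 180].

INTERFACE

Orientations are given as [roll, pitch, yaw] about the fixed x, y, z axes, in that order (R = Rz(yaw) Ry(pitch) Rx(roll)).
In Python, from plant import sensors, viewer, workorder, ctrl gives the robot as it stands.
- The arm moves only by the shell command python3 -m pendant 'ROWS'. ROWS is JSON, a list of rows, each a list of 3 entries, a list of its own where there are three numbers: the opening, from -1 (shut) to 1 (fully open), so that 0 is half open, then the shift along the tool's x, y, z in m, then the turn, a rotation vector about the tool's x, y, z in degrees. A call has 1 to 10 rows; each row is the pose to reach, as a shift and turn from the pose commanded when the call began, along the tool's axes at that moment; what a row does not reach only later rows make up. A row lasts 1/12 s, in which the tool goes at most 41.7 mm and 7.16 degrees, less where a joint would pass 70% of its speed; a pose out of reach is approached as far as the arm can. A call with a gripper value outside its range is refused whole. The fingers move at their own pace and stop on an object; the grip force is fixed at half the most. Time passes only in rows, so rows that repeat a pose let the fingers close. It gives the time, the measured TCP pose, the force, the opening and the grip force at its end, in the units of the state.
- sensors.get_obs(): the state, without advancing time (a new reading comes with each control period).
- viewer.snapshot(name): name is "scene" or "side" or "wrist"; returns the picture (384x512x3 uint8, red, green, blue); there is no depth.
- viewer.camera_params(name): a dict with "fx", "fy", "cx", "cy" (pixels), "dist" ([k1, k2, p1, p2, k3] as OpenCV has them; the pictures are not rectified), "extrinsics" (4x4, takes a point from world to camera coordinates). Camera axes: x right, y up, looking along -z (the intrinsics and any distortion apply to the point x, -y, -z); pixel columns grow to the right and rows downward; lengths in m; the calibration is good to about 2 mm. A picture is of the moment at which its call begins: read the wrist's pose just before it. camera_params takes no time and is no camera call; for the wrist camera it gives the pose at the moment of the call.
- workorder.close_job(): hands the job in; it is judged then, once.
The state is a dict: "clock": time; "joint_pos": joint angles; "qvel": joint speeds; "tau": joint torques, N m; "tool_pos": TCP position; "orientation": TCP orientation; "force": force on the tool from outside, world axes, zero at the start; "moment": the same for the moment, N m; "opening": finger opening in m; "gripper_force": force on a finger pad.
Only numpy, scipy, OpenCV 4.12 (cv2) and the standard library are available. Lean on these libraries where they do the work, as an engineer would, in place of code of your own. Each camera call takes 0.05 s, during which the arm holds its last target. There are 200 camera calls.

TASK

Clear the carving board: with your fingertips, sweep the three plain wooden offcuts (a round plug, a short strip and an L-shaped piece) along the board and over its edge into the empty scrap tray that stands against its left or right side. Only push them, never pick up or lift an offcut, and leave the flower rosette, the gouge and the other things on the bench where they are.

Things in the scene. Friction and masses are not known exactly. Their poses are not given: they have to be found in the camera images.
- board: Pale plywood carving board fixed on the bench: 360 mm along its x, 280 mm along its y, 50 mm thick, no rim. Origin at the centre of its underside, on the bench; so its top is at 50 mm. Its x axis points about away from the robot, its y axis to the robot's left. The three offcuts and the rosette lie on it one behind the other along x, about 75 mm apart, each at its own y, in any order, so nothing lies between an offcut and the board's left and right edges
- scrap_tray: Empty open wooden tray fixed beside the board, along the board's left (+y) or right (-y) edge, 4 mm from it; same axes as the board. 360 mm (x) by 150 mm (y), 35 mm high: its rim is 15 mm below the board's top. Walls 6 mm, floor 6 mm. Origin at the centre of its underside
- tool_tray: Tray of the same size along the board's opposite edge, fixed, with five gouges lying in it (up to 26 mm high, below the rim). Origin at the centre of its underside. Not for offcuts
- round_center (a point): Round plug offcut, 40 mm diameter, 20 mm high: point at its centre, 10 mm above its underside; all offcuts lie flat on the board at the start, at any yaw, and slide when pushed. Plain dark wood.
- round_offcut: The round plug offcut, origin at the centre of its underside
- strip_center (a point): Straight strip offcut, 50 mm (x) by 28 mm (y), 20 mm high: point at its centre, 10 mm above its underside; all offcuts lie flat on the board at the start, at any yaw, and slide when pushed. Plain dark wood.
- strip_offcut: The strip offcut, origin at the centre of its underside
- angle_center (a point): L-shaped offcut, both arms 44 mm long outside and 20 mm wide, 20 mm high; the point is at its centroid: point at its centre, 10 mm above its underside; all offcuts lie flat on the board at the start, at any yaw, and slide when pushed. Plain dark wood.
- angle_offcut: The L-shaped offcut, origin under its centroid, on its underside
- rosette: Finished flower rosette with six petals and a round boss, dark wood, 48 mm across, 24 mm high, loose on the board among the offcuts. Origin at the centre of its underside. Leave it
- gouge: Carving gouge lying loose on the board along its far edge, 185 mm long, 20 mm wide, 18 mm high. Origin on its underside near mid-length, its x axis from the handle to the blade. Leave it
- mallet: Turned wooden mallet standing on its head on the bench at the robot's left, 88 mm across, 210 mm high. Origin at the centre of its underside. Leave it
- glue_bottle: White bottle standing on the bench at the right, 56 mm across, 150 mm high. Origin at the centre of its underside. Leave it
- pencil_pot: White ceramic cup on the bench at the left, 76 mm across, 90 mm high. Origin at the centre of its underside. Leave it
- sanding_block: Cork sanding block on the bench at the right, 100 by 60 by 35 mm. Origin at the centre of its underside. Leave it
- bench_brush: Flat brush lying on the bench at the left, beyond the mallet, 200 by 42 by 20 mm. Origin under its middle. Leave it

How it is judged (in metres and radians):
At the end, for the whole second after the job is handed in: All three offcuts lie at rest inside the scrap tray: centre within its walls and no higher than 42 mm above the tray's underside (x of round_center in the frame of scrap_tray between -0.176 and 0.176 m and y of round_center in the frame of scrap_tray between -0.071 and 0.071 m and z of each of round_center, strip_center, angle_center in the frame of scrap_tray below 0.042 m and linear speed of each of round_offcut, strip_offcut, angle_offcut below 0.02 m/s and x of strip_center in the frame of scrap_tray between -0.176 and 0.176 m and y of strip_center in the frame of scrap_tray between -0.071 and 0.071 m and x of angle_center in the frame of scrap_tray between -0.176 and 0.176 m and y of angle_center in the frame of scrap_tray between -0.071 and 0.071 m); the robot touches nothing.
It fails at once if an offcut is lifted: its centre rises more than 20 mm above where it lies on the board (height (world z) of any of round_center, strip_center, angle_center above 0.08 m).
It fails at once if the rosette, the gouge or another bystander is moved more than 15 mm (distance of any of rosette, gouge, mallet, glue_bottle, pencil_pot, sanding_block, bench_brush from where it was at the start of the episode above 0.015 m).
It also fails if it takes over 72 s, if anything falls off the work surface, if the arm or the gripper's body presses on something with over 40 N, if the wrist force passes 120 N, or if a joint passes its speed limit or range.

## Working session

There is one attempt and no reset: what is moved stays moved. The work goes in short steps, Python scripts to look and compute and a shell command to move; the robot and the scene stay as the last step left them, time stands still between calls to the robot, and variables do not carry over. Pictures are saved under pics/ and viewed, at most 10 in all, crops included, and the job is handed in when it is done.

```bash
mkdir -p pics; ls; python3 - <<'E'
from plant import sensors, viewer
import cv2, numpy as np
o=sensors.get_obs(); print(o['clock'],o['tool_pos'],o['orientation'],o['opening'])
for n in ("scene","side"):
    im=viewer.snapshot(n); cv2.imwrite(f'pics/{n}0.png',im[:,:,::-1])
    p=viewer.camera_params(n); print(n,p['fx'],p['cx'],p['cy'],p['dist'],np.round(p['extrinsics'],3).tolist())
E
```

```text
pics
0.0 [ 0.1836526  -0.64903213  0.22564242] [ 1.79906676e+02 -7.00200970e-03 -1.64204266e+02] 0.08715080835590619
scene 443.2378706451793 266.555164280055 199.46012040496632 [-0.10427202  0.          0.          0.          0.        ] [[-0.782, 0.624, 0.003, 0.419], [-0.364, -0.459, 0.81, 0.142], [0.507, 0.633, 0.586, -1.933], [0.0, 0.0, 0.0, 1.0]]
side 346.6596288909879 255.8842170321079 191.37122768944624 [-0.03373108  0.          0.          0.          0.        ] [[-0.931, -0.365, 0.022, 0.479], [0.199, -0.455, 0.868, -0.161], [-0.307, 0.812, 0.497, -0.904], [0.0, 0.0, 0.0, 1.0]]
```

View pics/scene0.png

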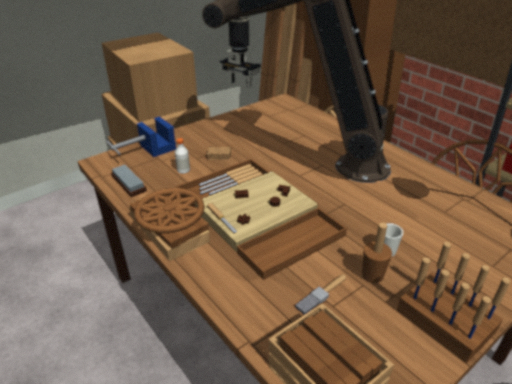

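View pics/side0.png

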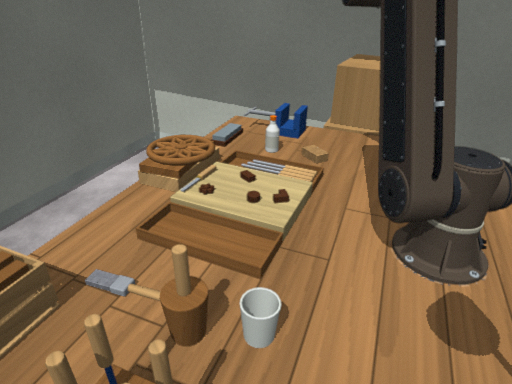

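The scrap tray is on the left (+y) side. The dark pieces in the side view are at about (281,196), (253,196), (248,176) and (207,188). I'll measure the pieces and the board, and enlarge a crop.

```bash
cat > h.py <<'E'
import cv2, numpy as np
def ray(p,uv,z):
    K=np.array([[p['fx'],0,p['cx']],[0,p['fy'],p['cy']],[0,0,1]])
    n=cv2.undistortPoints(np.array(uv,float).reshape(-1,1,2),K,np.array(p['dist'],float))[:,0]
    E=np.array(p['extrinsics']); R,t=E[:3,:3],E[:3,3]
    d=np.c_[n[:,0],-n[:,1],-np.ones(len(n))]@R; c=-R.T@t
    return c+d*((z-c[2])/d[:,2])[:,None]
def blobs(mask,lo,hi):
    n,l,s,c=cv2.connectedComponentsWithStats(mask.astype(np.uint8))
    return [(c[i],s[i,4],(l==i)) for i in range(1,n) if lo<s[i,4]<hi]
E
python3 - <<'E'
from h import *
from plant import viewer
for n in ("scene","side"):
    im=cv2.imread(f'pics/{n}0.png'); p=viewer.camera_params(n); f=im.astype(int)
    board=(f[:,:,1]>130)&(f[:,:,2]>f[:,:,0]+30)&(f[:,:,2]<f[:,:,1]+40)
    b=max(blobs(board,500,50000),key=lambda b:b[1]); 
    h=cv2.convexHull(np.argwhere(b[2])[:,::-1].astype(np.int32))
    q=cv2.approxPolyDP(h,6,True)[:,0]
    print(n,'board',b[1],q.tolist(),np.round(ray(p,q,.05)[:,:2],3).tolist())
    hm=cv2.fillConvexPoly(np.zeros(im.shape[:2],np.uint8),h,1)>0
    for c,a,m in blobs(hm&(f.max(2)<110),20,600):
        print(np.round(c),a,np.round(ray(p,[c],.06)[0,:2],3))
    x,y,w,hh=cv2.boundingRect(h); cr=im[y-5:y+hh+5,x-5:x+w+5]
    cv2.imwrite(f'pics/{n}c.png',cv2.resize(cr,None,fx=3.6,fy=3.6,interpolation=2))
a=cv2.imread('pics/scenec.png');b=cv2.imread('pics/sidec.png')
H=max(a.shape[0],b.shape[0]); o=np.zeros((H,a.shape[1]+b.shape[1],3),np.uint8);o[:a.shape[0],:a.shape[1]]=a;o[:b.shape[0],a.shape[1]:]=b
cv2.imwrite('pics/both.png',cv2.resize(o,(795,int(H*795/o.shape[1])))) 
E
```

```text
scene board 4198 [[316, 204], [236, 241], [204, 210], [203, 198], [227, 172], [249, 165], [277, 174]] [[0.398, 0.118], [0.747, 0.103], [0.74, -0.106], [0.703, -0.172], [0.53, -0.266], [0.427, -0.254], [0.38, -0.128]]
[261. 170.] 43 [ 0.421 -0.181]
[284. 190.] 88 [ 0.442 -0.014]
[241. 194.] 86 [ 0.584 -0.094]
[274. 201.] 83 [0.517 0.022]
[243. 219.] 88 [0.668 0.035]
side board 4680 [[312, 177], [283, 227], [170, 197], [215, 162], [286, 165]] [[0.391, -0.194], [0.394, 0.117], [0.748, 0.104], [0.739, -0.168], [0.498, -0.248]]
[202. 178.] 72 [ 0.712 -0.026]
[248. 176.] 117 [ 0.583 -0.096]
[206. 189.] 125 [0.664 0.033]
[281. 197.] 158 [ 0.443 -0.013]
[253. 197.] 132 [0.517 0.019]
```

View pics/both.png

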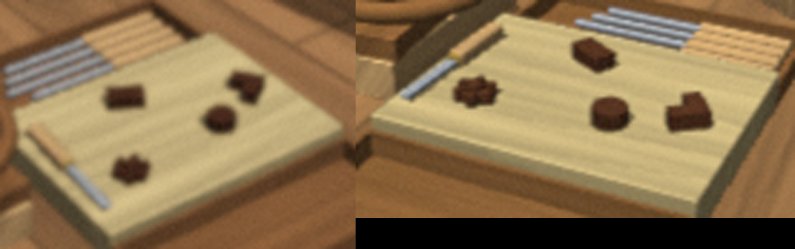

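From near to far, the row is:

| Piece | x (m) | y (m) |
|---|---|---|
| L-piece | 0.443 | -0.013 |
| Round plug | 0.517 | 0.020 |
| Strip | 0.583 | -0.095 |
| Rosette | 0.665 | 0.034 |

The board's left edge is at y≈0.11 and its yaw is about -2°. I'll turn the tool to yaw -92°, so that its -x points along board +y, and move towards the L-piece.

```bash
python3 -m pendant '[[-0.6,[-0.023,0.027,0],[0,0,-7.1]],[-0.6,[-0.046,0.054,0],[0,0,-14.2]],[-0.6,[-0.069,0.081,0],[0,0,-21.3]],[-0.6,[-0.092,0.108,0],[0,0,-28.4]],[-0.6,[-0.115,0.135,0],[0,0,-35.5]],[-0.6,[-0.138,0.162,0],[0,0,-42.6]],[-0.6,[-0.161,0.189,0],[0,0,-49.7]],[-0.6,[-0.184,0.216,0],[0,0,-56.8]],[-0.6,[-0.207,0.243,0],[0,0,-63.9]],[-0.6,[-0.23,0.27,0],[0,0,-71]]]'
```

```text
clock: 0.93
tool_pos: [0.3317, -0.3254, 0.2264]
orientation: [180.0, 0.0, -92.9]
force: [0.8, -0.3, 0.2]
opening: 0.0267
gripper_force: 0.0
```

```bash
python3 -m pendant '[[-0.6,[-0.032,-0.012,0],[0,0,0]],[-0.6,[-0.063,-0.024,0],[0,0,0]],[-0.6,[-0.095,-0.036,0],[0,0,-1]],[-0.6,[-0.126,-0.048,0.01],[0,0,-1]],[-0.6,[-0.158,-0.06,0.025],[0,0,-1]],[-0.6,[-0.19,-0.073,0.045],[0,0,-1]],[-0.6,[-0.22,-0.085,0.065],[0,0,-1]],[-0.6,[-0.252,-0.0965,0.085],[0,0,-1]],[-0.6,[-0.252,-0.0965,0.1],[0,0,-1]],[-0.6,[-0.252,-0.0965,0.1],[0,0,-1]]]'
python3 - <<'E'
from h import *
from plant import viewer,sensors
o=sensors.get_obs(); print(o['tool_pos'],o['orientation'])
p=viewer.camera_params('wrist'); im=viewer.snapshot('wrist')[:,:,::-1]; cv2.imwrite('pics/w1.png',im)
f=im.astype(int)
for c,a,m in blobs(f.max(2)<90,200,40000): print(np.round(c),a,np.round(ray(p,[c],.07)[0,:2],3))
E
```

```text
clock: 1.77
tool_pos: [0.4403, -0.0795, 0.1236]
orientation: [179.7, -0.0, -92.1]
force: [-1.0, -0.6, -0.6]
opening: 0.0175
gripper_force: 0.0
[ 0.44028528 -0.07954271  0.12363574] [ 1.79685107e+02 -4.59215441e-02 -9.20502524e+01]
[316.  39.] 469 [ 0.395 -0.197]
[227.   8.] 352 [ 0.455 -0.218]
[163.  89.] 922 [ 0.505 -0.167]
[ 93. 178.] 775 [ 0.567 -0.104]
[255. 250.] 25240 [ 0.444 -0.039]
[299. 323.] 23951 [0.406 0.036]
```

View pics/w1.png

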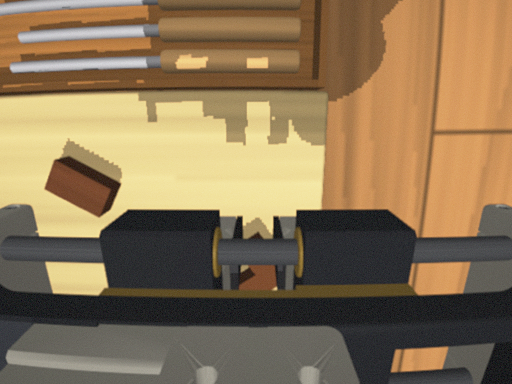

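The wrist view shows the L-piece at about (260,270), straight ahead (+y) of the fingers. The strip is at (83,185). I'll lower the fingertips and push.

```bash
python3 -m pendant '[[-0.6,[0,0,0.02],[0,0,0]],[-0.6,[0,0,0.045],[0,0,0]],[-0.6,[0,0,0.06],[0,0,0]],[-0.6,[0,0,0.067],[0,0,0]],[-0.6,[0,0,0.067],[0,0,0]],[-0.6,[-0.01,0,0.067],[0,0,0]],[-0.6,[-0.02,0,0.067],[0,0,0]],[-0.6,[-0.03,0,0.067],[0,0,0]],[-0.6,[-0.04,0,0.067],[0,0,0]],[-0.6,[-0.05,0,0.067],[0,0,0]]]'; python3 -m pendant '[[-0.6,[-0.01,0,0],[0,0,0]],[-0.6,[-0.02,0,0],[0,0,0]],[-0.6,[-0.03,0,0],[0,0,0]],[-0.6,[-0.04,0,0],[0,0,0]],[-0.6,[-0.05,0,0],[0,0,0]],[-0.6,[-0.06,0,0],[0,0,0]],[-0.6,[-0.07,0,0],[0,0,0]],[-0.6,[-0.08,0,0],[0,0,0]],[-0.6,[-0.09,0,0],[0,0,0]],[-0.6,[-0.09,0,0],[0,0,0]]]'
python3 - <<'E'
from h import *
from plant import viewer
a=viewer.snapshot('scene')[140:260,180:360,::-1]; b=viewer.snapshot('side')[120:280,120:340,::-1]
a=cv2.resize(a,(400,267)); b=cv2.resize(b,(400,291)); o=np.zeros((291,800,3),np.uint8); o[:267,:400]=a; o[:,400:]=b
cv2.imwrite('pics/p1.png',o)
E
```

```text
clock: 2.65
tool_pos: [0.4443, -0.0295, 0.0603]
orientation: [-179.9, 0.0, -92.2]
force: [1.0, -0.9, -0.0]
opening: 0.0173
gripper_force: 0.3
clock: 3.48
tool_pos: [0.4479, 0.0608, 0.0596]
orientation: [-180.0, 0.0, -92.1]
force: [-0.1, -0.7, -1.2]
opening: 0.0176
gripper_force: 0.0
```

View pics/p1.png

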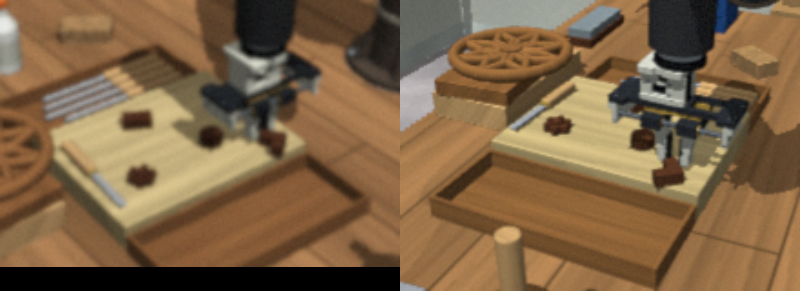

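The L-piece, at about (668,174) in the right panel, sits ahead of the fingers near the edge. The round plug hasn't been touched. I'll continue over the edge, then lift and come back behind the round plug.

```bash
python3 -m pendant '[[-0.6,[-0.01,0,0],[0,0,0]],[-0.6,[-0.02,0,0],[0,0,0]],[-0.6,[-0.03,0,0],[0,0,0]],[-0.6,[-0.04,0,0],[0,0,0]],[-0.6,[-0.05,0,0],[0,0,0]],[-0.6,[-0.06,0,0],[0,0,0]],[-0.6,[-0.07,0,0],[0,0,0]],[-0.6,[-0.08,0,0],[0,0,0]],[-0.6,[-0.086,0,0],[0,0,0]],[-0.6,[-0.086,0,0],[0,0,0]]]'
python3 - <<'E'
from h import *
from plant import viewer
a=viewer.snapshot('scene')[140:260,180:360,::-1]; b=viewer.snapshot('side')[120:280,120:340,::-1]
a=cv2.resize(a,(400,267)); b=cv2.resize(b,(400,291)); o=np.zeros((291,800,3),np.uint8); o[:267,:400]=a; o[:,400:]=b
cv2.imwrite('pics/p2.png',o)
E
```

```text
clock: 4.42
tool_pos: [0.4509, 0.1464, 0.0596]
orientation: [-180.0, 0.0, -92.1]
force: [0.1, 0.4, -1.1]
opening: 0.0176
gripper_force: 0.0
```

View pics/p2.png

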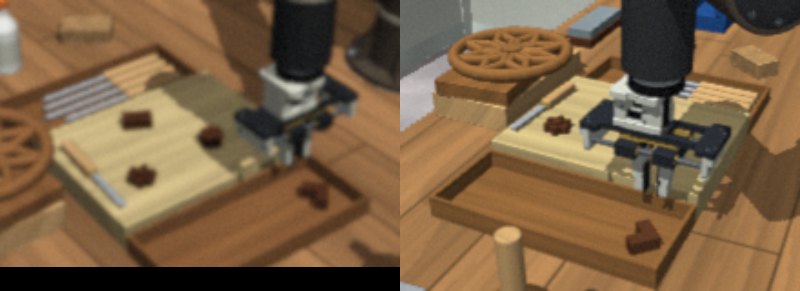

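The L-piece lies in the tray at about (643,238). Next is the round plug.

```bash
python3 -m pendant '[[-0.6,[0,0,-0.03],[0,0,0]],[-0.6,[0.01,-0.004,-0.055],[0,0,0]],[-0.6,[0.04,-0.016,-0.06],[0,0,0]],[-0.6,[0.075,-0.03,-0.06],[0,0,0]],[-0.6,[0.11,-0.044,-0.06],[0,0,0]],[-0.6,[0.145,-0.058,-0.06],[0,0,0]],[-0.6,[0.178,-0.0705,-0.06],[0,0,0]],[-0.6,[0.178,-0.0705,-0.055],[0,0,0]],[-0.6,[0.178,-0.0705,-0.03],[0,0,0]],[-0.6,[0.178,-0.0705,-0.003],[0,0,0]]]'; python3 -m pendant '[[-0.6,[0,0,0.001],[0,0,0]],[-0.6,[-0.01,0,0],[0,0,0]],[-0.6,[-0.02,0,0],[0,0,0]],[-0.6,[-0.03,0,0],[0,0,0]],[-0.6,[-0.04,0,0],[0,0,0]],[-0.6,[-0.05,0,0],[0,0,0]],[-0.6,[-0.06,0,0],[0,0,0]],[-0.6,[-0.07,0,0],[0,0,0]],[-0.6,[-0.08,0,0],[0,0,0]],[-0.6,[-0.09,0,0],[0,0,0]]]'
```

```text
clock: 5.35
tool_pos: [0.5153, -0.0368, 0.0631]
orientation: [-179.8, 0.1, -92.4]
force: [0.3, -1.0, -0.4]
opening: 0.0174
gripper_force: 0.0
clock: 6.18
tool_pos: [0.5177, 0.0555, 0.0627]
orientation: [-180.0, 0.0, -92.2]
force: [-0.5, 0.2, 1.3]
opening: 0.0175
gripper_force: 0.2
```

```bash
python3 -m pendant '[[-0.6,[-0.01,0,0.002],[0,0,0]],[-0.6,[-0.02,0,0.004],[0,0,0]],[-0.6,[-0.03,0,0.005],[0,0,0]],[-0.6,[-0.04,0,0.005],[0,0,0]],[-0.6,[-0.05,0,0.005],[0,0,0]],[-0.6,[-0.06,0,0.005],[0,0,0]],[-0.6,[-0.07,0,0.005],[0,0,0]],[-0.6,[-0.08,0,0.005],[0,0,0]],[-0.6,[-0.09,0,0.005],[0,0,0]],[-0.6,[-0.09,0,0.005],[0,0,0]]]'
python3 - <<'E'
from h import *
from plant import viewer
a=viewer.snapshot('scene')[140:260,180:360,::-1]; b=viewer.snapshot('side')[120:280,120:340,::-1]
a=cv2.resize(a,(400,267)); b=cv2.resize(b,(400,291)); o=np.zeros((291,800,3),np.uint8); o[:267,:400]=a; o[:,400:]=b
cv2.imwrite('pics/p3.png',o)
E
```

```text
clock: 7.02
tool_pos: [0.5217, 0.1462, 0.0577]
orientation: [-180.0, 0.0, -92.1]
force: [-0.2, 0.3, 0.7]
opening: 0.0175
gripper_force: 0.0
```

View pics/p3.png

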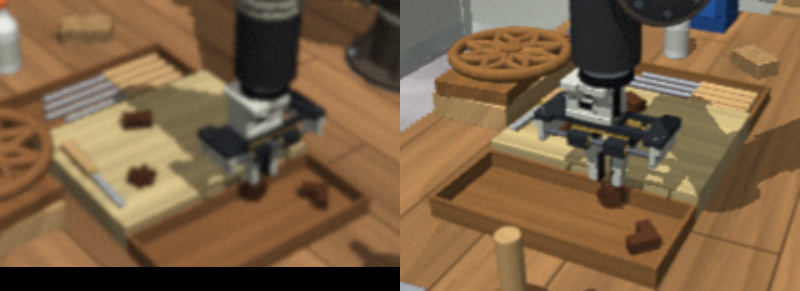

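The round plug is below the fingertips at (612,195), possibly leaning on the rim or still falling. I'll nudge 20 mm further, let it settle, then lift and retreat towards the strip.

```bash
python3 -m pendant '[[-0.6,[-0.005,0,0],[0,0,0]],[-0.6,[-0.012,0,0],[0,0,0]],[-0.6,[-0.02,0,0],[0,0,0]],[-0.6,[-0.02,0,0],[0,0,0]],[-0.6,[-0.02,0,-0.03],[0,0,0]],[-0.6,[-0.01,0,-0.06],[0,0,0]],[-0.6,[0.02,-0.005,-0.065],[0,0,0]],[-0.6,[0.06,-0.014,-0.065],[0,0,0]],[-0.6,[0.10,-0.024,-0.065],[0,0,0]],[-0.6,[0.14,-0.034,-0.065],[0,0,0]]]'
python3 - <<'E'
from h import *
from plant import viewer
a=viewer.snapshot('scene')[140:260,180:360,::-1]; b=viewer.snapshot('side')[120:280,120:340,::-1]
a=cv2.resize(a,(400,267)); b=cv2.resize(b,(400,291)); o=np.zeros((291,800,3),np.uint8); o[:267,:400]=a; o[:,400:]=b
cv2.imwrite('pics/p4.png',o)
E
```

```text
clock: 7.95
tool_pos: [0.5499, 0.002, 0.1232]
orientation: [-179.9, 0.0, -92.1]
force: [0.7, 0.6, -0.2]
opening: 0.0179
gripper_force: 0.0
```

View pics/p4.png

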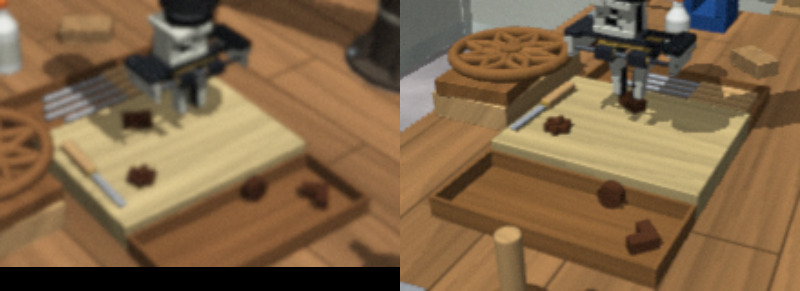

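The round plug is in the tray by the board-side wall at (612,193), tilted; I'll check its height later. Now the strip.

```bash
python3 -m pendant '[[-0.6,[0.035,-0.009,0],[0,0,0]],[-0.6,[0.075,-0.018,0],[0,0,0]],[-0.6,[0.115,-0.027,0],[0,0,0]],[-0.6,[0.15,-0.0356,0],[0,0,0]],[-0.6,[0.153,-0.0356,0],[0,0,0]],[-0.6,[0.153,-0.0356,0.025],[0,0,0]],[-0.6,[0.153,-0.0356,0.05],[0,0,0]],[-0.6,[0.153,-0.0356,0.065],[0,0,0]],[-0.6,[0.153,-0.0356,0.0655],[0,0,0]],[-0.6,[0.153,-0.0356,0.0655],[0,0,0]]]'; python3 -m pendant '[[-0.6,[-0.01,0,0],[0,0,0]],[-0.6,[-0.02,0,0],[0,0,0]],[-0.6,[-0.03,0,0],[0,0,0]],[-0.6,[-0.04,0,0],[0,0,0]],[-0.6,[-0.05,0,0],[0,0,0]],[-0.6,[-0.06,0,0],[0,0,0]],[-0.6,[-0.07,0,0],[0,0,0]],[-0.6,[-0.08,0,0],[0,0,0]],[-0.6,[-0.09,0,0],[0,0,0]],[-0.6,[-0.1,0,0],[0,0,0]]]'
python3 - <<'E'
from h import *
from plant import viewer
a=viewer.snapshot('scene')[140:260,180:360,::-1]; b=viewer.snapshot('side')[120:280,120:340,::-1]
a=cv2.resize(a,(400,267)); b=cv2.resize(b,(400,291)); o=np.zeros((291,800,3),np.uint8); o[:267,:400]=a; o[:,400:]=b
cv2.imwrite('pics/p5.png',o)
E
```

```text
clock: 8.88
tool_pos: [0.5791, -0.1509, 0.0565]
orientation: [179.9, -0.0, -92.2]
force: [-0.0, -0.4, 0.2]
opening: 0.0176
gripper_force: 0.0
clock: 9.72
tool_pos: [0.5833, -0.0502, 0.0571]
orientation: [180.0, -0.0, -92.2]
force: [1.0, -0.3, 0.5]
opening: 0.0177
gripper_force: 0.3
```

View pics/p5.png

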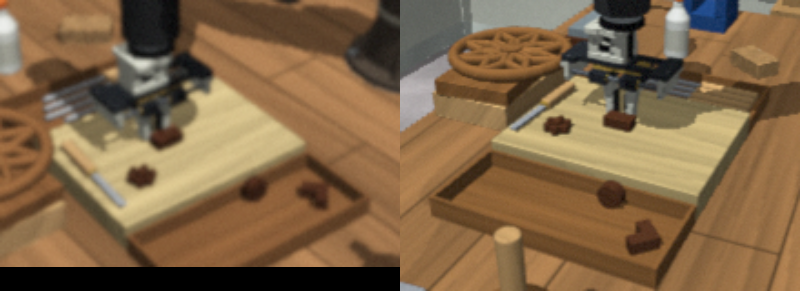

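The strip is square ahead of the fingers at (619,120), clear of the rosette at (558,126). I'll keep pushing.

```bash
python3 -m pendant '[[-0.6,[-0.01,0,0],[0,0,0]],[-0.6,[-0.02,0.001,0],[0,0,0]],[-0.6,[-0.03,0.001,0],[0,0,0]],[-0.6,[-0.04,0.002,0],[0,0,0]],[-0.6,[-0.05,0.002,0],[0,0,0]],[-0.6,[-0.06,0.003,0],[0,0,0]],[-0.6,[-0.07,0.003,0],[0,0,0]],[-0.6,[-0.08,0.003,0],[0,0,0]],[-0.6,[-0.09,0.003,0],[0,0,0]],[-0.6,[-0.1,0.003,0],[0,0,0]]]'; python3 -m pendant '[[-0.6,[-0.012,0,0],[0,0,0]],[-0.6,[-0.024,0,0],[0,0,0]],[-0.6,[-0.036,0,0],[0,0,0]],[-0.6,[-0.048,0,0],[0,0,0]],[-0.6,[-0.06,0,0],[0,0,0]],[-0.6,[-0.072,0,0],[0,0,0]],[-0.6,[-0.084,0,0],[0,0,0]],[-0.6,[-0.096,0,0],[0,0,0]],[-0.6,[-0.108,0,0],[0,0,0]],[-0.6,[-0.112,0,0],[0,0,0]]]'; python3 -m pendant '[[-0.6,[0,0,0],[0,0,0]],[-0.6,[0,0,-0.03],[0,0,0]],[-0.6,[0,0,-0.06],[0,0,0]],[-0.6,[0.03,0,-0.09],[0,0,0]],[-0.6,[0.07,0,-0.11],[0,0,0]],[-0.6,[0.11,0,-0.12],[0,0,0]],[-0.6,[0.15,0,-0.12],[0,0,0]],[-0.6,[0.19,0,-0.12],[0,0,0]],[-0.6,[0.22,0,-0.12],[0,0,0]],[-0.6,[0.22,0,-0.12],[0,0,0]]]'
python3 - <<'E'
from h import *
from plant import viewer
A=viewer.snapshot('scene')[:,:,::-1];B=viewer.snapshot('side')[:,:,::-1]
C={}
for n,im,x0,y0,x1,y1 in (('scene',A,230,205,345,275),('side',B,140,200,285,270)):
    p=viewer.camera_params(n); m=np.zeros(im.shape[:2],bool); m[y0:y1,x0:x1]=im.max(2)[y0:y1,x0:x1]<95
    print(n)
    for c,a,_ in blobs(m,30,900): print(np.round(c,1),a,*[np.round(ray(p,[c],z)[0,:2],3) for z in (.016,.04)])
a=cv2.resize(A[140:260,180:360],(400,267)); b=cv2.resize(B[120:280,120:340],(400,291)); o=np.zeros((291,800,3),np.uint8); o[:267,:400]=a; o[:,400:]=b
cv2.imwrite('pics/p6.png',o)
E
```

```text
clock: 10.65
tool_pos: [0.5842, 0.0499, 0.0571]
orientation: [-180.0, 0.0, -92.2]
force: [-0.2, 1.1, -0.2]
opening: 0.0176
gripper_force: 0.1
clock: 11.48
tool_pos: [0.5887, 0.1627, 0.057]
orientation: [-180.0, 0.0, -92.1]
force: [0.8, -0.5, 0.5]
opening: 0.0176
gripper_force: 0.0
clock: 12.32
tool_pos: [0.5788, -0.0641, 0.1772]
orientation: [180.0, -0.0, -92.5]
force: [0.8, 0.3, -0.5]
opening: 0.0175
gripper_force: 0.0
scene
[306.6 225.2] 595 [0.479 0.158] [0.5   0.179]
[243.  219.2] 76 [ 0.637 -0.011] [0.654 0.014]
[330.7 239.9] 90 [0.468 0.268] [0.49  0.287]
[261.4 261.5] 377 [0.72  0.204] [0.735 0.224]
[250.4 243.2] 55 [0.694 0.11 ] [0.71  0.132]
side
[156.5 217.4] 256 [0.755 0.169] [0.731 0.198]
[225.8 225.6] 434 [0.555 0.127] [0.54  0.157]
[273.1 252.3] 206 [0.396 0.184] [0.388 0.212]
[253.5 251.1] 254 [0.443 0.199] [0.433 0.226]
[186.3 259.7] 38 [0.581 0.293] [0.565 0.316]
```

View pics/p6.png

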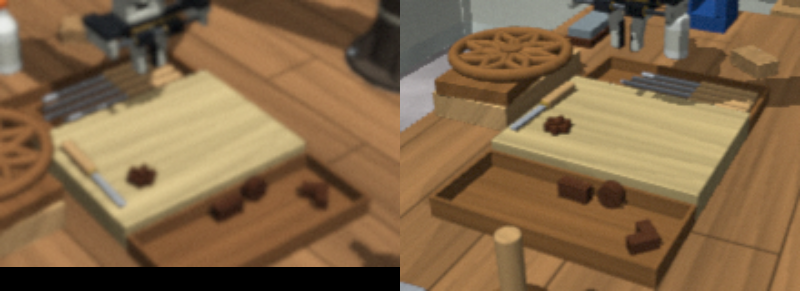

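All three offcuts are in the tray, and the rosette and gouge are where they started. The strip (576,190) and the round plug (612,194) look tilted near the board-side wall, so I'll triangulate their heights.

```bash
python3 - <<'E'
from h import *
from plant import viewer
ps=[viewer.camera_params(n) for n in ('scene','side')]
for k,s,d in (('round',(254,188),(612,194)),('strip',(227,207),(576,190)),('L',(313,192),(643,238))):
    uv=[(180+s[0]*.45,140+s[1]*.45),(120+(d[0]-400)*.55,120+d[1]*.55)]
    zs=np.arange(-.01,.07,.002); g=[np.linalg.norm(ray(ps[0],[uv[0]],z)[0]-ray(ps[1],[uv[1]],z)[0]) for z in zs]
    i=int(np.argmin(g)); print(k,round(zs[i],3),round(g[i],4),np.round(ray(ps[0],[uv[0]],zs[i])[0,:2],3),np.round(ray(ps[1],[uv[1]],zs[i])[0,:2],3))
E
```

```text
round 0.026 0.0041 [0.52  0.137] [0.519 0.133]
strip 0.02 0.0036 [0.579 0.141] [0.578 0.137]
L 0.016 0.0037 [0.444 0.195] [0.443 0.198]
```

All three centres are low (26, 20 and 16 mm) and inside the tray walls. The round plug's image position hasn't changed since the earlier view, so it is at rest. The arm is clear, so I'm handing in.

```bash
python3 -c "
from plant import workorder; print(workorder.close_job())"
```

```text
the job is handed in; nothing more can be done
None
```

I swept all three offcuts into the scrap tray on the left and handed the job in after about 12 s on the robot's clock; the hand-in returned no verdict, but my last images show them inside the tray and the rosette and gouge still in place.

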